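# Hold a bayonet canister lid halfway to its lock

## Robot

A 7-joint arm with a two-finger parallel gripper is mounted at the origin on the work surface. World frame = base frame: x ahead of the robot, y to its left, z up, the work surface at z = 0. Lengths are in m, angles in rad, forces in N, time in s.
With the tool pointing down it reaches from about 0.4 to 0.85 m from the base axis. Payload 10.4 kg.
Tool frame: the origin (TCP) lies between the finger pads; the fingertips stand 25 mm ahead of it and the grasp point (between the pads) lies 6 mm ahead of it; z points along the fingers, y is the line along which they close (so a half turn about z gives the same grasp; the last joint's range is limited). The gripper opens to 85 mm and grips with 20 to 120 N. Pads are 22 mm wide; open, the fingers measure 114 mm over their backs; the gripper's body (76 mm by 85 mm) begins 54 mm behind the grasp point. The pads swing forward as they close: fully open they stand 13 mm farther back than shut.
Start: joints at [1.114, 0.332, -0.065, 1.46, 0.022, 1.35, -0.088], TCP at [0.263, -0.567, 0.256] pointing down, gripper open.
Joint ranges: [-2.6, 2.6], [-0.5, 2.12], [-1.47, 1.34], [0.16, 2.42], [-1.27, 4.41], [0.06, 2.06], [-2.6, 2.6]. Speed limits (rad/s): [2.22, 2.22, 2.79, 2.79, 3.14, 3.14, 3.14].

## Interface

Orientations are given as a unit quaternion [w, x, y, z].
In Python, from plant import bot, cams, order gives the robot as it stands.
- The arm moves only by the tool arm_command, never from a script. Its argument "targets" is a list of rows, each an object of numbers: "dx", "dy", "dz": the shift along the tool's x, y, z in units of 60 mm (1.0 is 60 mm); "roll": the turn about the tool's z in units of 6 degrees (1.0 is 6 degrees); "gripper": the opening, from -1 (shut) to 1 (fully open). In form: [{"dx": .., "dy": .., "dz": .., "roll": .., "gripper": ..}, ...]. A call has 1 to 20 rows; each row shifts and turns the commanded pose from where the row before left it, along the tool's axes as they then stand; what a row does not reach is not made up. A row lasts 1/8 s, in which the tool goes at most 62.5 mm and 10.7 degrees, less where a joint would pass 70% of its speed; a pose out of reach is approached as far as the arm can. A call is refused whole if a number of a shift passes 1 or a number of a turn 1, either way. A call with a gripper value outside its range is refused whole. The fingers move at their own pace and stop on an object; the grip force is fixed at half the most. Time passes only in rows, so rows that do not move let the fingers close. It gives the time, the measured TCP pose, the force, the opening and the grip force at its end, in the units of the state.
- bot.read_state(): the state, without advancing time (a new reading comes with each control period).
- cams.camera(name): name is "scene" or "top" or "wrist"; returns the picture (480x640x3 uint8, red, green, blue); there is no depth.
- cams.get_calibration(name): a dict with "K" (3x3 intrinsics, pixels), "R" (3x3) and "t" (3): a world point X has camera coordinates R X + t. Camera axes: x right, y down, z forward; pixel columns grow to the right and rows downward; lengths in m; the calibration is good to about 2 mm. A picture is of the moment at which its call begins: read the wrist's pose just before it. get_calibration takes no time and is no camera call; for the wrist camera it gives the pose at the moment of the call.
- order.job_done(): hands the job in; it is judged then, once.
The state is a dict: "time_s": time; "qpos": joint angles; "joint_velocities": joint speeds; "effort": joint torques, N m; "tcp_pos": TCP position; "eef_rot": TCP orientation; "ft_force": force on the tool from outside, world axes, zero at the start; "ft_torque": the same for the moment, N m; "grip_width": opening from 0.0 (shut) to 1.0 (fully open); "finger_force": force on a finger pad.
Only numpy, scipy, OpenCV 4.12 (cv2) and the standard library are available. Lean on these libraries where they do the work, as an engineer would, in place of code of your own. Each camera call takes 0.05 s, during which the arm holds its last target. There are 200 camera calls.

## Task

Fit the chrome bayonet lid fully down into the canister clamped in the vise (lugs through the yellow-marked notches), then twist it clockwise, seen from above, halfway: until its black grip bar points at the green marks, without going on to the red marks where it clicks locked. The lid is spring-returned, so finish while still gripping it and holding it there, fully down and still, so I can check the seal; do not let go at the end, and leave the mug, pliers and end caps where they are.

Things in the scene. Friction and masses are not known exactly. Their poses are not given: they have to be found in the camera images.
- lid: Loose chrome lid, 160 g, upright on the bench. Origin: centre of its underside, z up. Plug 48 mm diameter, z 0 to 12; two lugs at its +x and -x, 8 mm wide, z 0 to 5, reaching 30 mm from the axis; flange 68 mm diameter, z 12 to 17; low dome to z 22; black upright grip bar 50 mm along x (in line with the lugs), 10 mm thick (y), top at z 52. Same after half a turn about z.
- lid_seat (a point): Point on the lid's axis at the underside of its flange, 12 mm above the lid's origin; axes as the lid's. It comes to the mouth point when the lid is fully down (2 mm of vertical play once turned).
- canister: Fixed aluminium canister, 80 mm diameter, 115 mm high, open on top, upright in the vise's jaws. Origin: centre of its underside, 90 mm above the bench; z up. A 5 mm thick lip, 52 mm inside diameter, overhangs a 66 mm track; two notches in it, about 12 mm wide, at +x and -x (yellow marks on the rim). Lugs go in there, either way round. Same after half a turn about z.
- mouth (a point): Centre of the canister's mouth at the rim's top, 205 mm above the bench; axes as the canister's. The lid, fully down, turns only clockwise seen from above (negative about z), lugs under the lip, 90 degrees in all: bar at the green marks at 45 degrees, at the red at 90. Sprung balls resist from about 60 degrees and click it locked near 90.
- return_ring (a joint): Turn (rad) of the sprung return inside the canister's mouth: 0 at rest, grows as the lugs push it clockwise. They meet it about 10 degrees after the notches; about 0.6 when the lid is halfway. It pushes the lid back with 0.03 rising to 0.1 N m at halfway.
- vise: Fixed blue cast iron bench vise, 105 mm wide (base 150 mm), jaws' top 153 mm high, reaching 197 mm to its -x (crank handle, up to 140 mm high) and 105 mm to its +x. Origin: on the bench under the middle of the jaw gap, in line with the canister's axis.
- mug: Bystander: white ceramic mug 82 mm diameter, 95 mm high, handle at its +y. Origin: centre of its underside.
- pliers: Bystander: steel pliers with green grips, 170 mm long along its x, 60 mm wide, 16 mm high, lying flat. Origin: at the pivot, on the bench; grips to -x.
- cap_a: Bystander: nickel end cap, 36 mm diameter, 20 mm high. Origin: centre of its underside.
- cap_b: Bystander: the other nickel end cap, same as the first.
Mind the look-alikes: they are no part of the job. Of the things like the lid, leave any that is pink or purple; of the rest the smaller one is meant.

How it is judged:
By the outcome, as a careful person would: the job done as asked, in the order asked, and still so for the second after the job is handed in, while the arm keeps its last pose, push and grip.
It also fails if it takes over 38 s, if anything falls off the work surface, if the arm or the gripper's body presses on something with over 40 N, if the wrist force passes 120 N, or if a joint passes its speed limit or range.

## Working session

There is one attempt and no reset: what is moved stays moved. The work goes in short steps, Python scripts to look and compute and a tool call to move; the robot and the scene stay as the last step left them, time stands still between calls to the robot, and variables do not carry over. Pictures are saved under pics/ and viewed, at most 10 in all, crops included, and the job is handed in when it is done.

Besides the shell and the picture viewer there is one more tool, called after ">>>" by a JSON object that holds its "fn" and its "kwargs", one argument or row to a line. arm_command: Moves the arm, as the interface text tells. Its arguments: {"type":"object","properties":{"targets":{"type":"array"}},"required":["targets"]}

```bash
mkdir -p pics; python3 - <<'E'
from plant import bot,cams,order
import cv2,numpy as np
s=bot.read_state();print({k:np.round(v,3) for k,v in s.items()})
for n in ("scene","top"):
    im=cams.camera(n);cv2.imwrite(f"pics/{n}0.png",im[:,:,::-1]);c=cams.get_calibration(n);print(n,np.round(c["K"],1).tolist(),np.round(c["R"],4).tolist(),np.round(c["t"],4).tolist())
E
```

```text
{'time_s': np.float64(0.0), 'qpos': array([ 1.114,  0.333, -0.065,  1.461,  0.022,  1.35 , -0.088]), 'joint_velocities': array([-0.   ,  0.   , -0.   , -0.   ,  0.001,  0.   , -0.   ]), 'effort': array([ 1.0000e-03, -6.2544e+01,  5.0000e-02, -3.9161e+01,  1.6000e-02,
        1.0000e-02,  0.0000e+00]), 'tcp_pos': array([ 0.263, -0.567,  0.256]), 'eef_rot': array([-0.001,  0.977,  0.215, -0.   ]), 'ft_force': array([-0.38 ,  0.266,  0.227]), 'ft_torque': array([-0.011,  0.013, -0.011]), 'finger_force': np.float64(0.0), 'grip_width': np.float64(1.002)}
scene [[518.0, 0.0, 317.1], [0.0, 518.0, 243.0], [0.0, 0.0, 1.0]] [[0.7715, 0.6361, -0.015], [0.5012, -0.622, -0.6016], [-0.392, 0.4566, -0.7987]] [-0.3663, -0.2275, 1.2283]
top [[596.4, 0.0, 319.4], [0.0, 596.4, 251.0], [0.0, 0.0, 1.0]] [[0.0301, -0.9995, 0.0137], [-0.9859, -0.032, -0.1641], [0.1645, -0.0085, -0.9863]] [-0.0809, 0.5352, 1.134]
```

View pics/scene0.png

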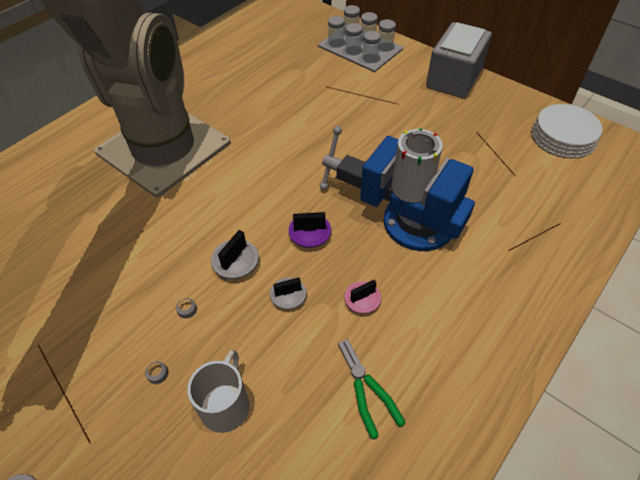

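View pics/top0.png

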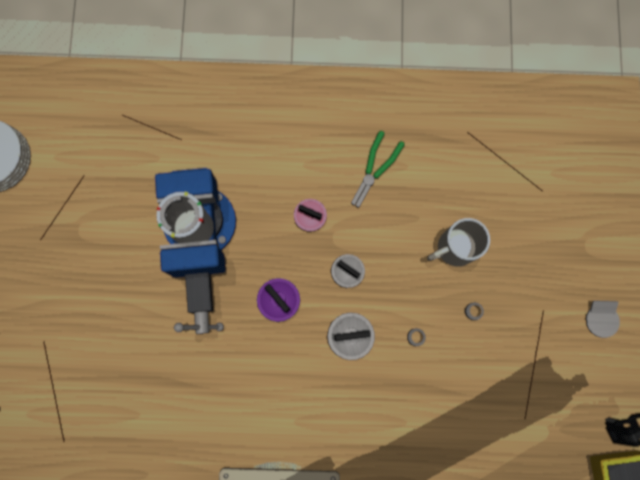

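The scene shows the small chrome lid at top (348,270) / scene (289,292). The larger grey, purple and pink ones are decoys. The canister rim is at top (181,215) / scene (419,146).

```bash
cat > h.py <<'E'
import cv2,numpy as np
from plant import bot,cams,order
def ray(c,u,v,z):
    K,R,t=(np.array(c[k]) for k in "KRt")
    d=R.T@np.linalg.inv(K)@[u,v,1.]; o=-R.T@t
    return o+d*(z-o[2])/d[2]
def toplane(c,pts,z): return np.array([ray(c,u,v,z)[:2] for u,v in pts])
def marks(im,roi):
    x0,y0,x1,y1=roi; h=cv2.cvtColor(im[y0:y1,x0:x1],cv2.COLOR_RGB2HSV)
    out={}
    for n,lo,hi in (("yellow",22,34),("green",45,80),("red",0,6)):
        m=cv2.inRange(h,(lo,120,90),(hi,255,255))
        k,_,st,ce=cv2.connectedComponentsWithStats(m)
        out[n]=[(ce[i][0]+x0,ce[i][1]+y0,int(st[i,4])) for i in range(1,k) if st[i,4]>=3]
    return out
def dark(im,roi,v=45):
    x0,y0,x1,y1=roi
    m=(im[y0:y1,x0:x1].max(2)<v).astype(np.uint8)
    cs=cv2.findContours(m,cv2.RETR_EXTERNAL,cv2.CHAIN_APPROX_NONE)[0]
    return max(cs,key=cv2.contourArea)[:,0]+[x0,y0]
E
python3 - <<'E'
from h import *
for n,rl,rc in (("top",(325,248,372,292),(145,180,215,245)),("scene",(265,270,312,312),(385,120,455,180))):
    im=cv2.imread(f"pics/{n}0.png")[:,:,::-1].copy();c=cams.get_calibration(n)
    d=dark(im,rl);w=toplane(c,d.astype(float),.052)
    r=cv2.minAreaRect(w.astype(np.float32)*1000);print(n,"bar",r,cv2.boundingRect(d.astype(np.int32)), [np.round(p) for p in cv2.boxPoints(r)])
    x0,y0,x1,y1=rl
    h=cv2.cvtColor(im[y0:y1,x0:x1],cv2.COLOR_RGB2HSV)
    m=((h[...,1]<70)|(h[...,2]<45)).astype(np.uint8)
    cs=max(cv2.findContours(m,0,1)[0],key=cv2.contourArea)[:,0]+[x0,y0]
    w=toplane(c,cs.astype(float),.016).astype(np.float32)*1000;print(n,"flange",cv2.minEnclosingCircle(w),cv2.fitEllipse(w))
    mk=marks(im,rc)
    for k,v in mk.items():
        for u,vv,a in v: print(n,k,round(u),round(vv),a,np.round(ray(c,u,vv,.205)[:2]*1000,1))
t=cv2.imread("pics/top0.png");s=cv2.imread("pics/scene0.png")
f=lambda a:cv2.resize(a,(390,390),interpolation=cv2.INTER_CUBIC)
a=np.hstack([f(t[180:245,148:213]),f(s[115:180,386:451])])
cv2.imwrite("pics/c1.png",a)
E
```

```text
top bar ((501.91796875, -120.31439208984375), (44.96153259277344, 9.319948196411133), 57.74393844604492) (338, 262, 21, 16) [array([ 486., -137.], dtype=float32), array([ 494., -142.], dtype=float32), array([ 518., -104.], dtype=float32), array([510., -99.], dtype=float32)]
top flange ((504.4461364746094, -122.39862060546875), 34.330421447753906) ((504.2876281738281, -122.2911376953125), (66.55314636230469, 67.12137603759766), 49.51441192626953)
top yellow 173 235 7 [529.8 188.5]
top green 199 203 3 [588.5 146.6]
top red 158 208 6 [576.4 217.1]
top red 201 220 7 [558.6 141.9]
scene bar ((512.4652099609375, -128.90966796875), (50.10643005371094, 26.62855339050293), 57.64739990234375) (274, 278, 27, 18) [array([ 488., -143.], dtype=float32), array([ 510., -157.], dtype=float32), array([ 537., -115.], dtype=float32), array([ 515., -101.], dtype=float32)]
scene flange ((504.2428283691406, -120.76497650146484), 35.525978088378906) ((505.27972412109375, -122.09601593017578), (65.77153015136719, 66.75430297851562), 24.733034133911133)
scene yellow 405 131 11 [530.  190.5]
scene yellow 435 154 12 [604.3 172. ]
scene green 420 129 4 [547.2 213. ]
scene green 419 158 5 [587.  148.3]
scene red 435 134 6 [576.1 217.2]
scene red 404 152 10 [558.7 144. ]
```

View pics/c1.png

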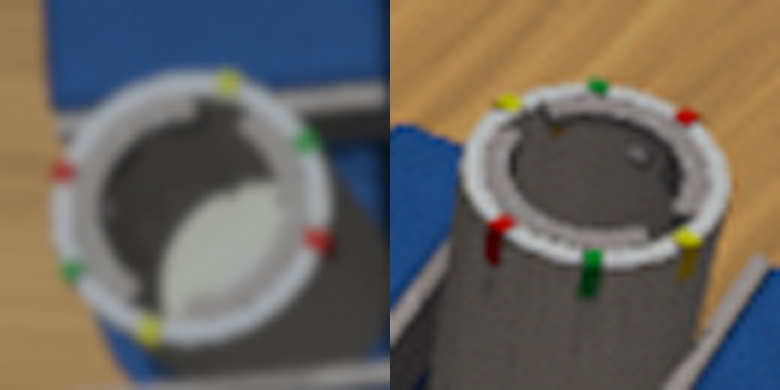

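Lid centre ≈ (504,-122) with the bar at about 57.7°. Canister centre ≈ (567,180.5), with the notch axis at -13.4° and the green marks at -58°. I'll go above the lid.

>>> {"fn": "arm_command", "kwargs": {
  "targets": [
    {"dx": 0.675, "dy": -0.505, "dz": 0, "roll": 0, "gripper": 1},
    {"dx": 0.675, "dy": -0.505, "dz": 0, "roll": 0, "gripper": 1},
    {"dx": 0.675, "dy": -0.505, "dz": 0, "roll": 0, "gripper": 1},
    {"dx": 0.675, "dy": -0.505, "dz": 0, "roll": 0, "gripper": 1},
    {"dx": 0.675, "dy": -0.505, "dz": 0, "roll": 0, "gripper": 1},
    {"dx": 0.675, "dy": -0.505, "dz": 0, "roll": 0, "gripper": 1},
    {"dx": 0.675, "dy": -0.505, "dz": 0, "roll": 0, "gripper": 1},
    {"dx": 0.675, "dy": -0.505, "dz": 0, "roll": 0, "gripper": 1},
    {"dx": 0.675, "dy": -0.505, "dz": 0, "roll": 0, "gripper": 1},
    {"dx": 0.675, "dy": -0.505, "dz": 0, "roll": 0, "gripper": 1},
    {"dx": 0, "dy": 0, "dz": 0, "roll": -0.915, "gripper": 1},
    {"dx": 0, "dy": 0, "dz": 0, "roll": -0.915, "gripper": 1},
    {"dx": 0, "dy": 0, "dz": 0, "roll": -0.915, "gripper": 1},
    {"dx": 0, "dy": 0, "dz": 0, "roll": -0.915, "gripper": 1},
    {"dx": 0, "dy": 0, "dz": 0, "roll": -0.915, "gripper": 1},
    {"dx": 0, "dy": 0, "dz": 0, "roll": -0.915, "gripper": 1},
    {"dx": 0, "dy": 0, "dz": 0, "roll": 0, "gripper": 1},
    {"dx": 0, "dy": 0, "dz": 0, "roll": 0, "gripper": 1}
  ]
}}

```text
time_s: 2.35
tcp_pos: [0.5027, -0.122, 0.2562]
eef_rot: [-0.0, 0.876, 0.482, -0.0]
ft_force: [0.6, 0.3, -0.4]
grip_width: 0.999
finger_force: 0.0
```

```bash
python3 - <<'E'
from h import *
c=cams.get_calibration("wrist");im=cams.camera("wrist");cv2.imwrite("pics/w1.png",im[:,:,::-1]);np.save("w1.npy",c)
s=bot.read_state();print(s["time_s"],s["tcp_pos"],s["eef_rot"],s["qpos"])
E
```

```text
2.4 [ 0.50278452 -0.12192248  0.25619783] [-5.13104924e-05  8.75907089e-01  4.82479805e-01 -7.74969115e-05] [ 0.6059373   0.12852976 -0.49223878  1.72080842  0.0627769   1.30805583
 -0.46302492]
```

View pics/w1.png

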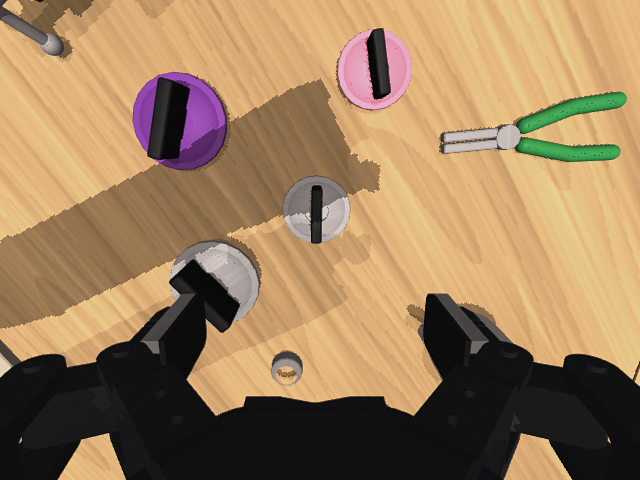

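The wrist view shows the target lid at (316,209) with its bar vertical in the image, so it lines up with tool x. I'll refine its pose from this picture.

```bash
python3 - <<'E'
from h import *
c=np.load("w1.npy",allow_pickle=True).item();im=cv2.imread("pics/w1.png")[:,:,::-1].copy()
d=dark(im,(285,172,350,248),40)
w=toplane(c,d.astype(float),.052).astype(np.float32)*1000
r=cv2.minAreaRect(w);print(r,np.round(cv2.boxPoints(r),1))
R=np.array(c["R"]);print("cam pos",-R.T@c["t"])
# flange: circle via Hough/gradients
g=cv2.cvtColor(im,cv2.COLOR_RGB2GRAY)[165:255,270:365]
print([ (np.round(x[0]+270),np.round(x[1]+165),x[2],np.round(1000*ray(c,x[0]+270,x[1]+165,.014)[:2],1)) for x in cv2.HoughCircles(g,cv2.HOUGH_GRADIENT,1.5,50,param1=100,param2=15,minRadius=28,maxRadius=38)[0][:2]])
h=cv2.cvtColor(im,cv2.COLOR_RGB2HSV)[165:255,270:365]
m=((h[...,1]<60)|(h[...,2]<40)).astype(np.uint8);m=cv2.morphologyEx(m,cv2.MORPH_OPEN,np.ones((5,5)))
cs=max(cv2.findContours(m,0,1)[0],key=cv2.contourArea)[:,0]+[270,165]
w=toplane(c,cs.astype(float),.0145).astype(np.float32)*1000;print(cv2.minEnclosingCircle(w),cv2.fitEllipse(w))
E
```

```text
((505.528076171875, -120.84671020507812), (51.25613784790039, 9.041817665100098), 57.512569427490234) [[ 487.9 -140. ]
 [ 495.6 -144.9]
 [ 523.1 -101.7]
 [ 515.5  -96.8]]
cam pos [ 0.5379329  -0.06720426  0.37424575]
[(np.float32(316.0), np.float32(209.0), np.float32(32.2), array([ 504.4, -122.4]))]
((504.44207763671875, -122.7363052368164), 33.9546012878418) ((504.43792724609375, -122.76754760742188), (66.40672302246094, 66.67024230957031), 158.25575256347656)
```

>>> {"fn": "arm_command", "kwargs": {
  "targets": [
    {"dx": 0.01, "dy": 0.027, "dz": 0.8, "roll": 0, "gripper": 1},
    {"dx": 0, "dy": 0, "dz": 0.8, "roll": 0, "gripper": 1},
    {"dx": 0, "dy": 0, "dz": 0.8, "roll": 0, "gripper": 1},
    {"dx": 0, "dy": 0, "dz": 0.6, "roll": 0, "gripper": 1},
    {"dx": 0, "dy": 0, "dz": 0.4, "roll": 0, "gripper": 1},
    {"dx": 0, "dy": 0, "dz": 0, "roll": 0, "gripper": -1},
    {"dx": 0, "dy": 0, "dz": 0, "roll": 0, "gripper": -1},
    {"dx": 0, "dy": 0, "dz": 0, "roll": 0, "gripper": -1},
    {"dx": 0, "dy": 0, "dz": 0, "roll": 0, "gripper": -1},
    {"dx": 0, "dy": 0, "dz": 0, "roll": 0, "gripper": -1},
    {"dx": 0, "dy": 0, "dz": 0, "roll": 0, "gripper": -1},
    {"dx": 0, "dy": 0, "dz": 0, "roll": 0, "gripper": -1},
    {"dx": 0, "dy": 0, "dz": 0, "roll": 0, "gripper": -1}
  ]
}}

```text
time_s: 4.03
tcp_pos: [0.505, -0.1225, 0.0531]
eef_rot: [0.0, 0.876, 0.483, 0.0]
ft_force: [-2.0, 1.0, 6.6]
grip_width: 0.103
finger_force: 59.1
```

>>> {"fn": "arm_command", "kwargs": {
  "targets": [
    {"dx": 0, "dy": 0, "dz": -0.4, "roll": 0, "gripper": -1},
    {"dx": 0, "dy": 0, "dz": -0.8, "roll": 0, "gripper": -1},
    {"dx": 0, "dy": 0, "dz": -0.8, "roll": 0, "gripper": -1},
    {"dx": 0, "dy": 0, "dz": -0.8, "roll": 0, "gripper": -1},
    {"dx": 0, "dy": 0, "dz": -0.8, "roll": 0, "gripper": -1},
    {"dx": 0, "dy": 0, "dz": -0.7, "roll": 0, "gripper": -1},
    {"dx": 0.8, "dy": -0.3, "dz": 0, "roll": 0, "gripper": -1},
    {"dx": 0.8, "dy": -0.3, "dz": 0, "roll": 0, "gripper": -1},
    {"dx": 0.8, "dy": -0.4, "dz": 0, "roll": 0, "gripper": -1},
    {"dx": 0.5, "dy": -0.8, "dz": 0, "roll": 0, "gripper": -1},
    {"dx": 0, "dy": 0, "dz": 0, "roll": 0, "gripper": -1},
    {"dx": 0, "dy": 0, "dz": 0, "roll": 0, "gripper": -1},
    {"dx": 0, "dy": 0, "dz": 0, "roll": 0, "gripper": -1}
  ]
}}

```text
time_s: 5.65
tcp_pos: [0.5062, 0.0811, 0.3101]
eef_rot: [0.0, 0.876, 0.482, -0.0]
ft_force: [0.1, 0.5, -1.9]
grip_width: 0.104
finger_force: 58.9
```

```bash
python3 - <<'E'
from h import *
c=cams.get_calibration("wrist");im=cams.camera("wrist");cv2.imwrite("pics/w2.png",im[:,:,::-1]);np.save("w2.npy",c)
s=bot.read_state();print(s["time_s"],s["tcp_pos"],s["eef_rot"],s["ft_force"],s["ft_torque"])
mk=marks(im,(0,0,640,480))
for k,v in mk.items():
    for u,vv,a in v: print(k,round(u),round(vv),a,np.round(ray(c,u,vv,.205)[:2]*1000,1))
E
```

```text
5.7 [0.50619885 0.08118608 0.31012217] [ 1.14446039e-06  8.76011184e-01  4.82290767e-01 -1.49442563e-04] [ 0.32281148 -0.4308873  -1.66065012] [ 0.02906796 -0.01067542 -0.00855803]
yellow 377 22 135 [604.6 171.4]
yellow 249 70 124 [531. 189.]
green 250 13 133 [548.  212.3]
green 372 79 113 [587.7 147.9]
green 600 265 881 [656.4 -27.9]
green 599 293 829 [648.6 -46.1]
red 333 115 119 [559.1 143.2]
```

View pics/w2.png

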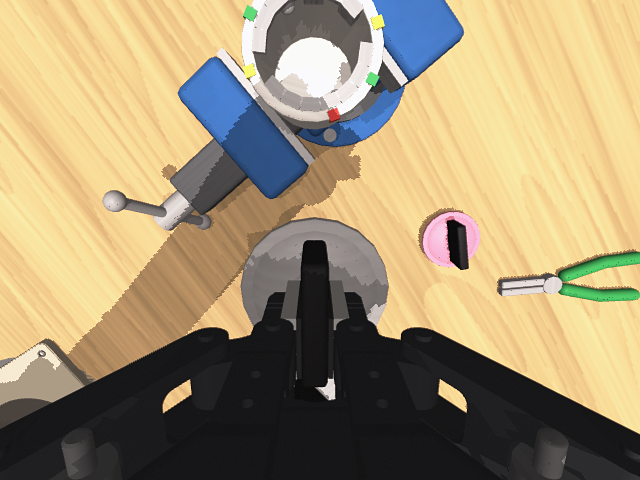

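The rim is at (316,55) in the wrist view and the lid is held straight. The mark pairs give a centre of (567.8,180.2) with the notch axis at -13.4°. I'll move over it and turn 109° counter-clockwise, so that the clockwise twist then brings the wrist back toward mid-range.

>>> {"fn": "arm_command", "kwargs": {
  "targets": [
    {"dx": 0.648, "dy": -0.005, "dz": 0, "roll": 0, "gripper": -1},
    {"dx": 0.648, "dy": -0.005, "dz": 0, "roll": 0, "gripper": -1},
    {"dx": 0.647, "dy": -0.005, "dz": 0, "roll": 0, "gripper": -1},
    {"dx": 0, "dy": 0, "dz": 0, "roll": -0.96, "gripper": -1},
    {"dx": 0, "dy": 0, "dz": 0, "roll": -0.96, "gripper": -1},
    {"dx": 0, "dy": 0, "dz": 0, "roll": -0.96, "gripper": -1},
    {"dx": 0, "dy": 0, "dz": 0, "roll": -0.96, "gripper": -1},
    {"dx": 0, "dy": 0, "dz": 0, "roll": -0.96, "gripper": -1},
    {"dx": 0, "dy": 0, "dz": 0, "roll": -0.96, "gripper": -1},
    {"dx": 0, "dy": 0, "dz": 0, "roll": -0.96, "gripper": -1},
    {"dx": 0, "dy": 0, "dz": 0, "roll": -0.96, "gripper": -1},
    {"dx": 0, "dy": 0, "dz": 0, "roll": -0.96, "gripper": -1},
    {"dx": 0, "dy": 0, "dz": 0, "roll": -0.96, "gripper": -1},
    {"dx": 0, "dy": 0, "dz": 0, "roll": -0.96, "gripper": -1},
    {"dx": 0, "dy": 0, "dz": 0, "roll": -0.96, "gripper": -1},
    {"dx": 0, "dy": 0, "dz": 0, "roll": -0.96, "gripper": -1},
    {"dx": 0, "dy": 0, "dz": 0, "roll": -0.96, "gripper": -1},
    {"dx": 0, "dy": 0, "dz": 0, "roll": -0.96, "gripper": -1},
    {"dx": 0, "dy": 0, "dz": 0, "roll": -0.96, "gripper": -1},
    {"dx": 0, "dy": 0, "dz": 0, "roll": -0.96, "gripper": -1}
  ]
}}

```text
time_s: 8.2
tcp_pos: [0.5678, 0.1804, 0.31]
eef_rot: [-0.0, 0.21, 0.978, -0.0]
ft_force: [-0.2, 0.0, -1.5]
grip_width: 0.101
finger_force: 58.9
```

>>> {"fn": "arm_command", "kwargs": {
  "targets": [
    {"dx": 0, "dy": 0, "dz": 0, "roll": -0.96, "gripper": -1},
    {"dx": 0, "dy": 0, "dz": 0, "roll": -0.873, "gripper": -1},
    {"dx": 0, "dy": 0, "dz": 0, "roll": 0, "gripper": -1},
    {"dx": 0, "dy": 0, "dz": 0, "roll": 0, "gripper": -1}
  ]
}}

```text
time_s: 8.7
tcp_pos: [0.5675, 0.1811, 0.3101]
eef_rot: [-0.0, 0.117, 0.993, -0.0]
ft_force: [0.3, -1.2, -1.5]
grip_width: 0.102
finger_force: 58.9
```

```bash
python3 - <<'E'
from h import *
s=bot.read_state();print(s["time_s"],s["tcp_pos"],s["eef_rot"],2*np.degrees(np.arctan2(s["eef_rot"][2],s["eef_rot"][1])),s["qpos"],s["ft_force"])
im=[]
for n,(x,y) in (("scene",(420,120)),("top",(180,200))):
    c=cams.get_calibration(n);a=cams.camera(n)
    z=s["tcp_pos"][2]-.0531
    d=dark(a,(x-60,y-60,x+60,y+60),40)
    im.append(cv2.resize(a[max(0,y-70):y+70,x-70:x+70],(390,390),interpolation=cv2.INTER_CUBIC))
cv2.imwrite("pics/c2.png",np.hstack(im)[:,:,::-1])
E
```

```text
8.7 [0.56750988 0.18107083 0.31014783] [-8.89627081e-05  1.17141611e-01  9.93115217e-01 -3.73343898e-05] 166.54566925562995 [ 0.38127418  0.41260566 -1.02319958  1.41811905  0.35018643  1.50390362
  0.7092864 ] [ 0.32036936 -1.23060746 -1.51414686]
```

View pics/c2.png

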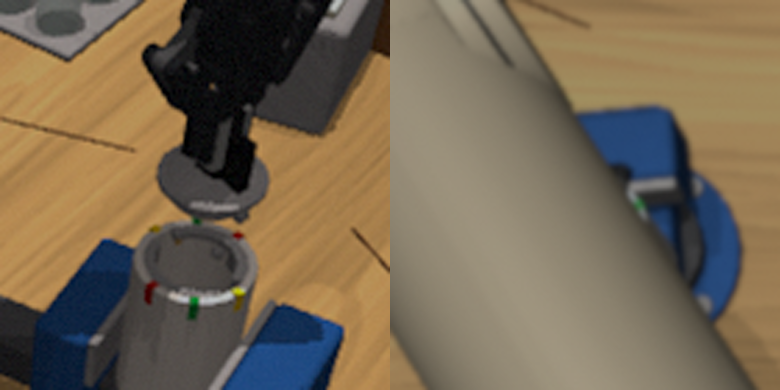

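The lid hangs over the mouth at about (212,180) in the left crop, with its lug above the yellow mark. Descending.

>>> {"fn": "arm_command", "kwargs": {
  "targets": [
    {"dx": -0.008, "dy": -0.013, "dz": 0.4, "roll": 0, "gripper": -1},
    {"dx": 0, "dy": 0, "dz": 0.35, "roll": 0, "gripper": -1},
    {"dx": 0, "dy": 0, "dz": 0.05, "roll": 0, "gripper": -1},
    {"dx": 0, "dy": 0, "dz": 0.05, "roll": 0, "gripper": -1},
    {"dx": 0, "dy": 0, "dz": 0.05, "roll": 0, "gripper": -1},
    {"dx": 0, "dy": 0, "dz": 0.03, "roll": 0, "gripper": -1},
    {"dx": 0, "dy": 0, "dz": 0.03, "roll": 0, "gripper": -1}
  ]
}}

```text
time_s: 9.68
tcp_pos: [0.5677, 0.1807, 0.2529]
eef_rot: [0.0, 0.116, 0.993, 0.0]
ft_force: [0.7, -0.2, -1.9]
grip_width: 0.104
finger_force: 58.9
```

>>> {"fn": "arm_command", "kwargs": {
  "targets": [
    {"dx": 0, "dy": 0, "dz": 0.03, "roll": 0, "gripper": -1},
    {"dx": 0, "dy": 0, "dz": 0.03, "roll": 0, "gripper": -1},
    {"dx": 0, "dy": 0, "dz": 0.03, "roll": 0, "gripper": -1},
    {"dx": 0, "dy": 0, "dz": 0.02, "roll": 0, "gripper": -1},
    {"dx": 0, "dy": 0, "dz": 0.01, "roll": 0, "gripper": -1},
    {"dx": 0, "dy": 0, "dz": 0, "roll": 0, "gripper": -1}
  ]
}}

```text
time_s: 10.42
tcp_pos: [0.5675, 0.1807, 0.2462]
eef_rot: [0.0, 0.116, 0.993, -0.0]
ft_force: [-2.7, -2.0, 4.8]
grip_width: 0.1
finger_force: 59.9
```

Fully down: contact force at the expected height. Now twisting clockwise.

>>> {"fn": "arm_command", "kwargs": {
  "targets": [
    {"dx": 0, "dy": 0, "dz": 0.01, "roll": 0.3, "gripper": -1},
    {"dx": 0, "dy": 0, "dz": 0, "roll": 0.5, "gripper": -1},
    {"dx": 0, "dy": 0, "dz": 0, "roll": 0.5, "gripper": -1},
    {"dx": 0, "dy": 0, "dz": 0, "roll": 0.5, "gripper": -1},
    {"dx": 0, "dy": 0, "dz": 0, "roll": 0.5, "gripper": -1},
    {"dx": 0, "dy": 0, "dz": 0, "roll": 0.5, "gripper": -1},
    {"dx": 0, "dy": 0, "dz": 0, "roll": 0.5, "gripper": -1},
    {"dx": 0, "dy": 0, "dz": 0, "roll": 0, "gripper": -1}
  ]
}}

```text
time_s: 11.42
tcp_pos: [0.568, 0.1809, 0.2461]
eef_rot: [0.001, 0.285, 0.958, 0.0]
ft_force: [-1.4, -1.7, 7.0]
grip_width: 0.103
finger_force: 60.2
```

```bash
python3 - <<'E'
from h import *
s=bot.read_state();print(s["time_s"],s["tcp_pos"],2*np.degrees(np.arctan2(s["eef_rot"][2],s["eef_rot"][1])),s["ft_force"],s["ft_torque"])
E
```

```text
11.425 [0.56803966 0.18092844 0.24614613] 146.85832294274337 [-1.354468   -1.66025687  6.95977208] [-0.17509074  0.34477569 -0.097274  ]
```

>>> {"fn": "arm_command", "kwargs": {
  "targets": [
    {"dx": 0, "dy": 0, "dz": 0, "roll": 0.5, "gripper": -1},
    {"dx": 0, "dy": 0, "dz": 0, "roll": 0.5, "gripper": -1},
    {"dx": 0, "dy": 0, "dz": 0, "roll": 0.5, "gripper": -1},
    {"dx": 0, "dy": 0, "dz": 0, "roll": 0.5, "gripper": -1},
    {"dx": 0, "dy": 0, "dz": 0, "roll": 0.5, "gripper": -1},
    {"dx": 0, "dy": 0, "dz": 0, "roll": 0.5, "gripper": -1},
    {"dx": 0, "dy": 0, "dz": 0, "roll": 0.5, "gripper": -1},
    {"dx": 0, "dy": 0, "dz": 0, "roll": 0.4, "gripper": -1},
    {"dx": 0, "dy": 0, "dz": 0, "roll": 0.3, "gripper": -1},
    {"dx": 0, "dy": 0, "dz": 0, "roll": 0, "gripper": -1},
    {"dx": 0, "dy": 0, "dz": 0, "roll": 0, "gripper": -1}
  ]
}}

```text
time_s: 12.8
tcp_pos: [0.5678, 0.1808, 0.2462]
eef_rot: [0.001, 0.487, 0.873, 0.0]
ft_force: [-3.5, -1.7, 8.4]
grip_width: 0.1
finger_force: 60.4
```

```bash
python3 - <<'E'
from h import *
s=bot.read_state();print(s["time_s"],s["tcp_pos"],2*np.degrees(np.arctan2(s["eef_rot"][2],s["eef_rot"][1])),s["ft_force"],s["ft_torque"],s["grip_width"])
a=cams.camera("scene");w=cams.camera("wrist")
cv2.imwrite("pics/c3.png",np.hstack([cv2.resize(a[70:210,350:490],(390,390),interpolation=cv2.INTER_CUBIC),cv2.resize(w[190:430,200:440],(390,390))])[:,:,::-1])
E
```

```text
12.8 [0.56781654 0.18079083 0.24615434] 121.70894623510077 [-3.47370576 -1.71037419  8.40082695] [-0.46082653  0.65272165  0.03592239] 0.10010524005293288
```

View pics/c3.png

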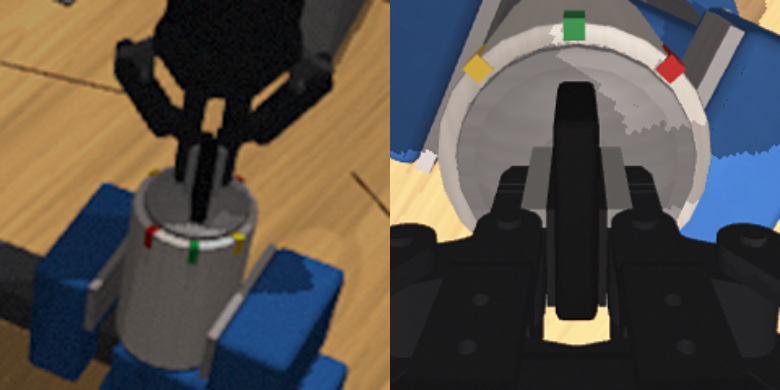

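The lid sits flush in the mouth, and its bar at (575,90) in the right crop points straight at the green mark at (575,25). The gripper is still holding it with about 8 N of downward push. Handing in.

```bash
python3 -c "
from plant import order
print(order.job_done())"
```

```text
the job is handed in; nothing more can be done
None
```

The job is handed in at about 13 s: the small chrome lid is fully down, turned clockwise to the green marks, and still gripped and held there; the mug, pliers and end caps were never touched.

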